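Put the bench things back in their own parking trays

TASK

On the clear front part of the worktop, this side of the instruments, put each of the four things - timer, cuvette box, pipette bulb and sample vial - into the shallow grey tray made to its outline, flat on the tray's floor inside the lip: the rectangular and the nearly square tray are for the box and the timer, the larger and the smaller round tray for the bulb and the vial. The timer was left in the box's tray by mistake, so that one has to be cleared first. Keep the vial upright all the way, leave the tape roll and the rubber stopper where they stand, and let go of everything at the end.

Things in the scene. Friction and masses are not known exactly. Their poses are not given: they have to be found in the camera images.
- timer: White kitchen-type bench timer with a grey display and round buttons, lying flat, 58 (x) x 62 (y) x 16 (z) mm. Origin: centre of its underside; z up. It starts lying in the rectangular tray that belongs to the cuvette box.
- cuvette_box: White and red flat carton of cuvettes, 56 (x) x 88 (y) x 24 (z) mm, rigid, lying flat on the worktop. Origin: centre of its underside; z up.
- bulb: Dark red pipette bulb standing upright on the front of the worktop (not the one far behind at the back), round body 49 mm across at its widest (about 25 mm above its foot), with a thin neck on top, 80 mm high in all; it may be gripped as rigid. Origin: centre of its foot; z up along the neck.
- vial: Clear glass sample vial with a white screw cap, standing upright alone on the front of the worktop (other vials far behind at the back are not meant), 27 mm in diameter, 69 mm high. Origin: centre of its foot; z up.
- timer_tray: Fixed grey tray: 3 mm floor, 6 mm wide lip round it, lip top 7 mm above the worktop. Origin: centre of its underside, on the worktop; z up. Nearly square recess 74 (x) x 78 (y) mm, outer size 86 x 90 mm, for the timer.
- box_tray: Fixed grey tray: 3 mm floor, 6 mm wide lip round it, lip top 7 mm above the worktop. Origin: centre of its underside, on the worktop; z up. Long rectangular recess 72 (x) x 104 (y) mm, outer size 84 x 116 mm, for the cuvette box laid with its long side (y) along the tray's long side (y).
- bulb_tray: Fixed grey tray: 3 mm floor, 6 mm wide lip round it, lip top 7 mm above the worktop. Origin: centre of its underside, on the worktop; z up. The larger round tray, recess 65 mm in diameter, outer diameter 77 mm, for the pipette bulb.
- vial_tray: Fixed grey tray: 3 mm floor, 6 mm wide lip round it, lip top 7 mm above the worktop. Origin: centre of its underside, on the worktop; z up. The smaller round tray, recess 43 mm in diameter, outer diameter 55 mm, for the vial.
- tape_roll: Bystander: roll of cream-yellow labelling tape lying flat, 82 mm in diameter, 20 mm high, loose. Origin: centre of its underside. Stays where it is.
- rubber_stopper: Bystander: plain red rubber stopper, a short cone 32 mm across its top, 27 mm high, with no neck, standing between the trays and the hotplate, loose. Origin: centre of its underside. Stays where it is. Beware fixed instruments behind all trays: water bath 0.19 m high, front x = 0.576, y 0.12 to 0.33; open case 0.20 m, y below -0.27, x over 0.476; grinder 0.26 m, x over 0.60, y over 0.44.
Things that resemble listed ones, but are neither listed nor needed, are in the scene too. Leave any yellow look-alike of the bulb alone.

How it is judged:
At the end, for the whole second after the job is handed in: Each of the four lies in its own tray, at rest: centre within 13 mm of the tray's, underside 0 to 6 mm above the tray's underside, upright within 0.09 rad; box's long side within 0.3 rad of its tray's, timer square to its tray within 0.35 rad (any quarter turn) (horizontal distance between timer and timer_tray below 0.013 m and z of timer in the frame of timer_tray between 0 and 0.006 m and angle between each of timer, cuvette_box, bulb, vial's own z axis and vertical below 0.09 rad and linear speed of each of timer, cuvette_box, bulb, vial below 0.02 m/s and horizontal distance between cuvette_box and box_tray below 0.013 m and z of cuvette_box in the frame of box_tray between 0 and 0.006 m and horizontal distance between bulb and bulb_tray below 0.013 m and z of bulb in the frame of bulb_tray between 0 and 0.006 m and horizontal distance between vial and vial_tray below 0.013 m and z of vial in the frame of vial_tray between 0 and 0.006 m and angle between the y axis of cuvette_box and the y axis of box_tray, either way round below 0.3 rad and (angle between the y axis of timer and the x axis of timer_tray, either way round below 0.35 rad or angle between the y axis of timer and the y axis of timer_tray, either way round below 0.35 rad)); the robot touches nothing.
It fails at once if the vial is tipped (angle between vial's own z axis and vertical above 0.5 rad).
It fails at once if the tape roll is disturbed (distance of tape_roll from where it was at the start of the episode above 0.025 m).
It fails at once if the rubber stopper is disturbed (distance of rubber_stopper from where it was at the start of the episode above 0.025 m).
It also fails if it takes over 120 s, if anything falls off the work surface, if the arm or the gripper's body presses on something with over 40 N, if the wrist force passes 120 N, or if a joint passes its speed limit or range.

ROBOT

A 6-joint arm with a two-finger parallel gripper is mounted at the origin on a cart in front of the work surface, level with it; the furniture and walls round the work are solid. World frame = base frame: x ahead of the robot, y to its left, z up, the work surface at z = 0. Lengths are in m, angles in rad, forces in N, time in s.
With the tool pointing down it reaches from about 0.3 to 0.775 m from the base axis. Payload 14.6 kg.
Tool frame: the origin (TCP) lies between the finger pads; the fingertips stand ctrl.tip_extent ahead of it and the grasp point (between the pads) lies 3 mm ahead of it (ctrl.tip_extent is the distance from the TCP to the fingertips, in m); z points along the fingers, y is the line along which they close (so a half turn about z gives the same grasp; the last joint's range is limited). The gripper opens to 94 mm and grips with 3 to 60 N. Pads are 16 mm wide; open, the fingers measure 119 mm over their backs; the gripper's body (75 mm by 177 mm) begins 78 mm behind the grasp point.
Start: joints at [-1.318, 0.3, 1.521, -0, 1.321, -0.067], TCP at [0.173, -0.522, 0.227] pointing down, gripper open.
Joint ranges: [-3.03, 3.03], [-0.79, 2.21], [0.23, 2.52], [-1.04, 4.18], [0, 3.07], [-2.55, 2.55]. Speed limits (rad/s): [2.22, 2.22, 2.57, 3.14, 3.14, 3.14].

INTERFACE

Orientations are given as [roll, pitch, yaw] about the fixed x, y, z axes, in that order (R = Rz(yaw) Ry(pitch) Rx(roll)).
In Python, from station import ctrl, eyes gives the robot as it stands. The module is installed in compiled form; this text tells all that it offers.
- The arm moves only by the shell command python3 -m crank 'ROWS' [OPENING] [FORCE]. ROWS is a JSON list of rows, 1 to 10 of them, each written [[dx, dy, dz], [rx, ry, rz]]: dx, dy, dz in shares of the most that a row can go, 1 being 50 mm, then a rotation vector rx, ry, rz in rad; each row shifts and turns the commanded pose from where the row before left it, along the tool's axes as they then stand; what a row does not reach is not made up. A row lasts 1/10 s, in which the tool goes at most 0.05 m and 0.15 rad, less where a joint would pass 70% of its speed; a pose out of reach is approached as far as the arm can. OPENING is the finger opening in m, set as the command begins (- or left out keeps the last). The fingers move at their own pace and stop on an object; FORCE is the grip in N (left out, the last holds). Time passes only in rows, so rows that do not move let the fingers close. It prints the time, the measured TCP pose, the force, the opening and the grip force at its end. Input that does not fit is refused with a message, and nothing moves.
- ctrl.get_obs(): the state, without advancing time (a new reading comes with each control period).
- eyes.camera(name): name is "scene" or "top"; returns a dict with "pixels" (420x560x3 uint8, blue, green, red), "fx", "fy", "cx", "cy" (pixels), "extrinsics" (4x4, takes a point from camera to world coordinates). Camera axes: x right, y up, looking along -z (the intrinsics and any distortion apply to the point x, -y, -z); pixel columns grow to the right and rows downward; lengths in m; the calibration is good to about 2 mm. A picture is of the moment at which its call begins. There is no depth.
- ctrl.hand_in(): hands the job in; it is judged then, once.
The state is a dict: "time_s": time; "qpos": joint angles; "joint_vel": joint speeds; "tau": joint torques, N m; "ee_pos": TCP position; "eef_rot": TCP orientation; "force": force on the tool from outside, world axes, zero at the start; "moment": the same for the moment, N m; "grip_width": finger opening in m; "grip_force": force on a finger pad.
Only numpy, scipy, OpenCV 4.12 (cv2) and the standard library are available. Lean on these libraries where they do the work, as an engineer would, in place of code of your own. Each camera call takes 0.05 s, during which the arm holds its last target. There are 200 camera calls.

## Working session

There is one attempt and no reset: what is moved stays moved. The work goes in short steps, Python scripts to look and compute and a shell command to move; the robot and the scene stay as the last step left them, time stands still between calls to the robot, and variables do not carry over. Pictures are saved under pics/ and viewed, at most 14 in all, crops included, and the job is handed in when it is done.

```bash
mkdir -p pics
cat > h.py <<'E'
from station import ctrl, eyes
import cv2, numpy as np, pickle
def snap(n):
    out={}
    for c in ("scene","top"):
        d=eyes.camera(c); out[c]=d; cv2.imwrite(f"pics/{n}_{c}.png",d["pixels"])
    pickle.dump(out,open(f"pics/{n}.pkl","wb")); return out
def load(n): return pickle.load(open(f"pics/{n}.pkl","rb"))
def ray(d,u,v):
    E=np.array(d["extrinsics"]); r=E[:3,:3]@np.array([(u-d["cx"])/d["fx"],-(v-d["cy"])/d["fy"],-1.]); return E[:3,3],r
def onz(d,u,v,z):
    o,r=ray(d,u,v); return o+r*(z-o[2])/r[2]
def proj(d,p):
    E=np.array(d["extrinsics"]); c=E[:3,:3].T@(np.array(p)-E[:3,3]); return d["cx"]+d["fx"]*c[0]/-c[2], d["cy"]-d["fy"]*c[1]/-c[2]
def tri(d1,p1,d2,p2):
    o1,r1=ray(d1,*p1);o2,r2=ray(d2,*p2)
    A=np.stack([r1,-r2],1); s=np.linalg.lstsq(A,o2-o1,rcond=None)[0]
    a=o1+r1*s[0];b=o2+r2*s[1]; return (a+b)/2,np.linalg.norm(a-b)
E
python3 - <<'E'
from h import *
o=snap("a")
for c in o: d=o[c]; print(c,d.keys(),d["fx"],d["fy"],d["cx"],d["cy"],np.round(d["extrinsics"],3).tolist())
s=ctrl.get_obs(); print({k:np.round(v,3).tolist() for k,v in s.items()}, ctrl.tip_extent)
E
```

```text
scene dict_keys(['pixels', 'fx', 'fy', 'cx', 'cy', 'extrinsics']) 501.11610757121093 501.11610757121093 279.13413608350123 212.31629647291015 [[-0.572, 0.613, -0.545, -0.189], [-0.82, -0.435, 0.371, 0.523], [-0.01, 0.659, 0.752, 1.016], [0.0, 0.0, 0.0, 1.0]]
top dict_keys(['pixels', 'fx', 'fy', 'cx', 'cy', 'extrinsics']) 397.86144000921905 397.86144000921905 275.46520489648503 210.3568832701069 [[0.007, 0.994, -0.109, 0.361], [-1.0, 0.005, -0.015, 0.023], [-0.014, 0.109, 0.994, 1.123], [0.0, 0.0, 0.0, 1.0]]
{'time_s': 0.1, 'qpos': [-1.318, 0.3, 1.522, -0.0, 1.321, -0.067], 'joint_vel': [-0.001, -0.002, -0.002, -0.001, 0.0, 0.001], 'tau': [0.001, -53.265, -35.328, 0.071, 0.023, -0.0], 'ee_pos': [0.173, -0.522, 0.227], 'eef_rot': [-3.141, -0.0, 0.32], 'force': [-0.392, 0.317, 1.041], 'moment': [-0.03, -0.005, -0.037], 'grip_force': 0.0, 'grip_width': 0.094} 0.022
```

View pics/a_scene.png

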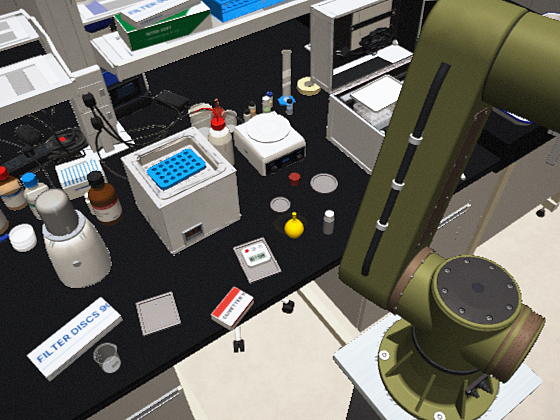

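View pics/a_top.png

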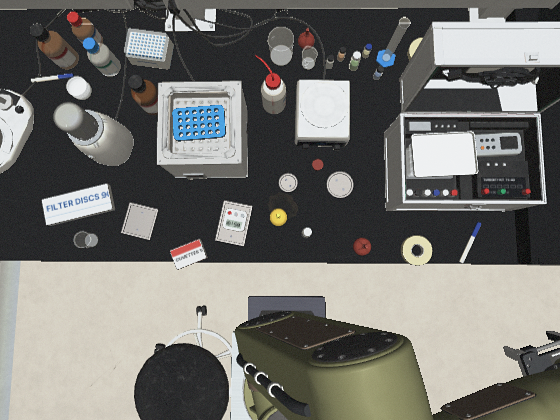

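The scene view shows the box tray with the timer at (257,258), timer tray (158,312), box (233,306), vial (329,220), vial tray (281,205) and bulb tray (323,183). The arm hides the red bulb. The top view adds the red bulb (363,246), tape (417,249), stopper (317,164) and yellow look-alike (278,217).

Run:
```python
from h import *
o=load("a")
def crop(n,c,x,y,w,h,s): cv2.imwrite(f"pics/{n}.png",cv2.resize(o[c]["pixels"][y:y+h,x:x+w],None,fx=s,fy=s,interpolation=cv2.INTER_CUBIC))
t=o["top"]["pixels"]; f=lambda x,y,w,h:cv2.resize(t[y:y+h,x:x+w],None,fx=5,fy=5,interpolation=cv2.INTER_CUBIC)
cv2.imwrite("pics/c1.png",np.vstack([f(115,195,160,80)[:,:],])) # 800x400
cv2.imwrite("pics/c2.png",f(255,150,160,120))
crop("c3","scene",130,165,220,165,3.6)
```

```text
(no output)
```

View pics/c1.png

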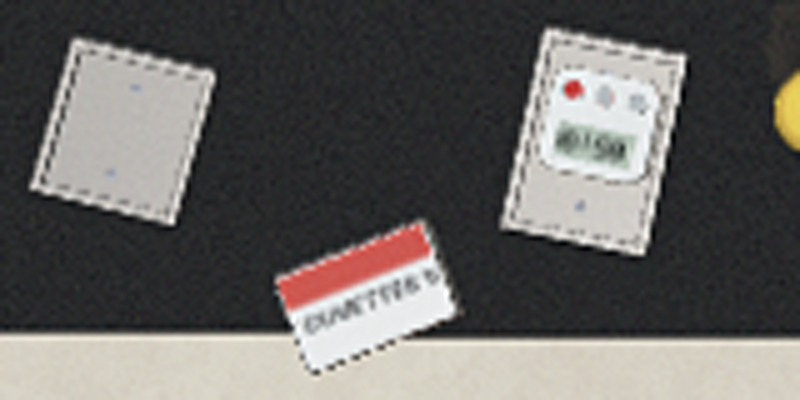

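View pics/c2.png

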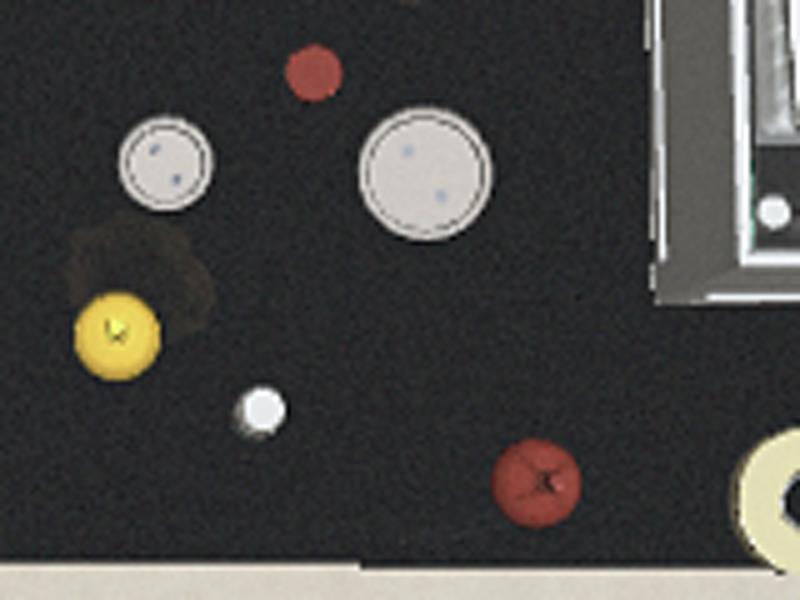

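View pics/c3.png

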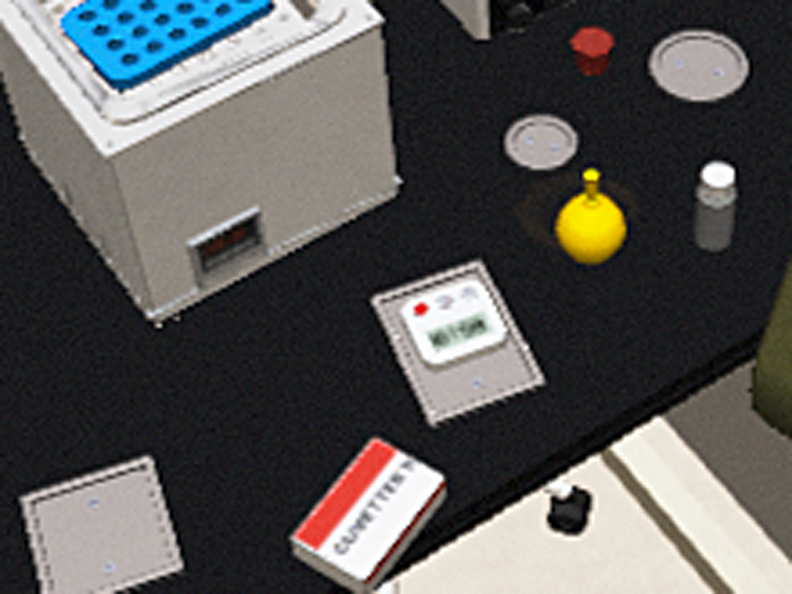

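Run:
```python
from h import *
o=load("a");T,S=o["top"],o["scene"]
c1=lambda p:((p[0]+.5)/5-.5+115,(p[1]+.5)/5-.5+195)
c2=lambda p:((p[0]+.5)/5-.5+255,(p[1]+.5)/5-.5+150)
c3=lambda p:((p[0]+.5)/3.6-.5+130,(p[1]+.5)/3.6-.5+165)
np.set_printoptions(precision=4,suppress=True)
# stereo
st={"ttrayTL":(c1((74,38)),c3((20,495))),"ttrayTR":(c1((216,72)),c3((150,457))),"ttrayBR":(c1((174,226)),c3((183,570))),
"btTL":(c1((546,28)),c3((372,298))),"btTR":(c1((686,56)),c3((481,262))),"btBR":(c1((644,256)),c3((545,382))),"btBL":(c1((502,228)),c3((434,424))),
"timred":(c1((573,89)),c3((420,309))),"boxTL":(c1((275,278)),c3((292,540))),"boxTR":(c1((425,220)),c3((375,437))),"boxBR":(c1((460,314)),c3((445,483))),
"vtray":(c2((166,163)),c3((541,142))),"btray":(c2((426,174)),c3((699,65))),"vialcap":(c2((264,409)),c3((719,175)))}
for k,(a,b) in st.items():
    p,e=tri(T,a,S,b); print(k,p,round(e,4))
def poly(n,pts,z):
    P=np.array([onz(T,*c1(p),z) for p in pts])[:,:2]
    E=np.roll(P,-1,0)-P; print(n,"c",P.mean(0),"sides",np.linalg.norm(E,axis=1),"ang",np.degrees(np.arctan2(E[:,1],E[:,0])))
poly("ttray",[(74,38),(216,72),(174,226),(32,190)],.007)
poly("btray",[(546,28),(686,56),(644,256),(502,228)],.007)
poly("timer",[(557,67),(660,82),(643,184),(540,168)],.019)
poly("box",[(275,278),(425,220),(460,314),(315,374)],.024)
for n,p,z in [("vtray",(166,163),.007),("bulbtray",(426,174),.007),("yellow",(118,336),.025),("vial",(264,409),.069),("bulbbody",(537,483),.025),("bulbneck",(550,482),.08),("stopper",(314,73),.027)]:
    print(n,onz(T,*c2(p),z))
```

```text
ttrayTL [0.5055 0.4557 0.0098] 0.0031
ttrayTR [0.4863 0.3744 0.0059] 0.0011
ttrayBR [0.3992 0.3948 0.0065] 0.002
btTL [0.5125 0.1874 0.0073] 0.002
btTR [0.4965 0.1072 0.0061] 0.0004
btBR [0.384  0.1295 0.0081] 0.0016
btBL [0.3989 0.2092 0.0085] 0.0011
timred [0.4765 0.1697 0.0201] 0.0019
boxTL [0.37   0.3319 0.0221] 0.0009
boxTR [0.403  0.25   0.0238] 0.0027
boxBR [0.3513 0.2301 0.0179] 0.0021
vtray [0.565  0.0063 0.0073] 0.002
btray [ 0.5593 -0.1408  0.0082] 0.0024
vialcap [ 0.4218 -0.0453  0.0691] 0.0015
ttray c [0.4519 0.4245] sides [0.084  0.0896 0.0837 0.0888] ang [-103.0827  166.9134   76.3531  -12.841 ]
btray c [0.4476 0.1579] sides [0.0812 0.1149 0.0814 0.1155] ang [-101.0654  168.9638   79.2984  -11.1522]
timer c [0.4558 0.1536] sides [0.0584 0.0577 0.0582 0.0572] ang [-98.006  171.4195  81.5421  -8.3538]
box c [0.36   0.2788] sides [0.0883 0.0555 0.0856 0.0575] ang [ -68.4246 -158.0539  112.8476   24.605 ]
vtray [0.5644 0.0055 0.007 ]
bulbtray [ 0.5587 -0.1419  0.007 ]
yellow [0.4638 0.032  0.025 ]
vial [ 0.4213 -0.0458  0.069 ]
bulbbody [ 0.3842 -0.198   0.025 ]
bulbneck [ 0.3836 -0.1937  0.08  ]
stopper [ 0.6122 -0.0769  0.027 ]
```

```bash
cat > go.py <<'E'
# usage: go.py x y z yawdeg : turn about tool z first, then shift in the turned tool axes
import sys; from station import ctrl; import numpy as np
from scipy.spatial.transform import Rotation as R
x,y,z,w=map(float,sys.argv[1:]); s=ctrl.get_obs(); p=s["ee_pos"]; e=s["eef_rot"]
yw=np.radians(w); T=R.from_euler("xyz",[np.pi,0,yw]); rv=(R.from_euler("xyz",e).inv()*T).as_rotvec()
print("t",s["time_s"],"rot",np.round(rv,4),"shift",np.round(T.inv().apply(np.array([x,y,z])-p),4),"F",np.round(s["force"],1),"w",np.round(s["grip_width"],4),np.round(s["grip_force"],1))
E
python3 -m crank '[[[0, 0, 0], [0, 0, -0.138]], [[0, 0, 0], [0, 0, -0.138]], [[0, 0, 0], [0, 0, -0.138]], [[0, 0, 0], [0, 0, -0.138]], [[0, 0, 0], [0, 0, -0.138]], [[0, 0, 0], [0, 0, -0.138]], [[0, 0, 0], [0, 0, -0.138]], [[0, 0, 0], [0, 0, -0.138]], [[0, 0, 0], [0, 0, 0]]]' 0.094
python3 go.py .4558 .1536 .15 81.6
```

```text
time_s: 1.0
ee_pos: [0.1729, -0.522, 0.2271]
eef_rot: [-3.141, -0.001, 1.426]
force: [0.3, -0.2, -0.1]
grip_width: 0.0941
grip_force: 0.0
t 1.0 rot [-0.0003 -0.0006  0.0019] shift [0.7097 0.1812 0.0771] F [ 0.3 -0.2 -0.1] w 0.0941 0.0
```

Units first: shifts go in shares of 50 mm. So 0.0355 m is 0.71, 0.009 m is 0.18.

```bash
python3 -m crank '[[[0.71, 0.18, 0], [0, 0, 0]], [[0.71, 0.18, 0], [0, 0, 0]], [[0.71, 0.18, 0], [0, 0, 0]], [[0.71, 0.18, 0], [0, 0, 0]], [[0.71, 0.18, 0], [0, 0, 0]], [[0.71, 0.18, 0], [0, 0, 0]], [[0.71, 0.18, 0], [0, 0, 0]], [[0.71, 0.18, 0], [0, 0, 0]], [[0.71, 0.18, 0], [0, 0, 0]], [[0.71, 0.18, 0], [0, 0, 0]]]' && python3 -m crank '[[[0.71, 0.18, 0], [0, 0, 0]], [[0.71, 0.18, 0], [0, 0, 0]], [[0.71, 0.18, 0], [0, 0, 0]], [[0.71, 0.18, 0], [0, 0, 0]], [[0.71, 0.18, 0], [0, 0, 0]], [[0.71, 0.18, 0], [0, 0, 0]], [[0.71, 0.18, 0], [0, 0, 0]], [[0.71, 0.18, 0], [0, 0, 0]], [[0.71, 0.18, 0], [0, 0, 0]], [[0, 0, 0], [0, 0, 0]]]'
python3 go.py .4558 .1536 .0315 81.6
```

```text
time_s: 2.0
ee_pos: [0.3141, -0.1827, 0.2275]
eef_rot: [3.141, 0.0, 1.419]
force: [0.3, -0.6, -0.8]
grip_width: 0.0943
grip_force: 0.0
time_s: 3.0
ee_pos: [0.4415, 0.1229, 0.227]
eef_rot: [-3.141, -0.0, 1.422]
force: [-0.3, 0.3, 0.3]
grip_width: 0.094
grip_force: 0.0
t 3.0 rot [-0.0007 -0.0002 -0.0019] shift [0.0325 0.0097 0.1955] F [-0.3  0.3  0.3] w 0.094 0.0
```

Run:
```python
from h import *
o=snap("b"); d=o["scene"]
u,v=map(int,proj(d,(.384,-.198,.03))); print(u,v)
cv2.imwrite("pics/b1.png",cv2.resize(d["pixels"][max(0,v-60):v+60,u-80:u+80],None,fx=5,fy=5,interpolation=cv2.INTER_CUBIC))
```

```text
383 206
```

View pics/b1.png

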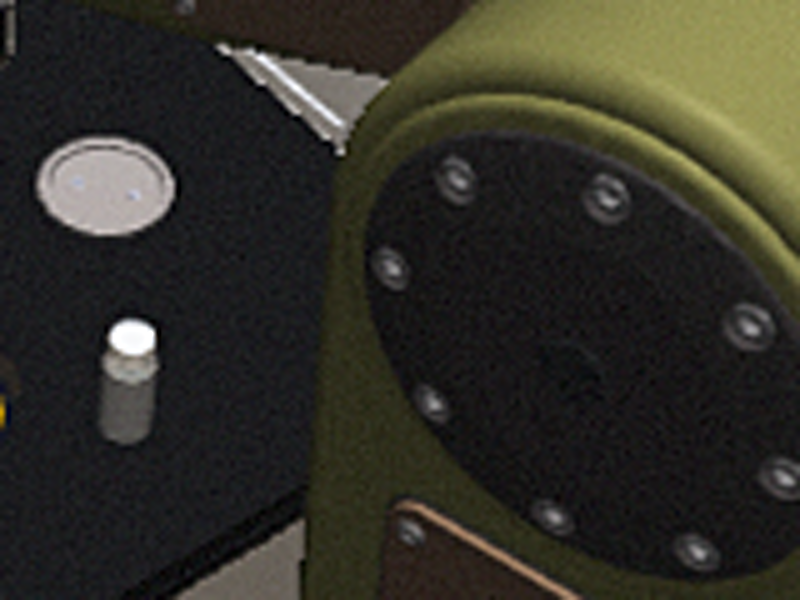

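Scaled: 0.03 m is 0.6, 0.02 m is 0.4.

```bash
python3 -m crank '[[[0.32, 0.1, 0.6], [0, 0, 0]], [[0.33, 0.094, 0.6], [0, 0, 0]], [[0, 0, 0.6], [0, 0, 0]], [[0, 0, 0.6], [0, 0, 0]], [[0, 0, 0.6], [0, 0, 0]], [[0, 0, 0.4], [0, 0, 0]], [[0, 0, 0.2], [0, 0, 0]], [[0, 0, 0], [0, 0, 0]]]'; python3 go.py .4558 .1536 .0315 81.6
```

```text
time_s: 3.9
ee_pos: [0.4547, 0.15, 0.0469]
eef_rot: [-3.14, 0.001, 1.422]
force: [0.2, 0.4, 0.1]
grip_width: 0.0939
grip_force: 0.0
t 3.9 rot [-0.0016  0.0007 -0.0025] shift [0.0037 0.0005 0.0154] F [0.2 0.4 0.1] w 0.0939 0.0
```

The bulb is still hidden behind the arm here, so I will look again later. The timer comes next: lower and grip.

Scaled: 0.008 m is 0.16, 0.0074 m is 0.148.

```bash
python3 -m crank '[[[0.074, 0.01, 0.16], [0, 0, 0]], [[0, 0, 0.148], [0, 0, 0]], [[0, 0, 0], [0, 0, 0]]]' && python3 go.py .4558 .1536 .0315 81.6 && python3 -m crank '[[[0, 0, 0], [0, 0, 0]], [[0, 0, 0], [0, 0, 0]], [[0, 0, 0], [0, 0, 0]], [[0, 0, 0], [0, 0, 0]], [[0, 0, 0], [0, 0, 0]], [[0, 0, 0], [0, 0, 0]], [[0, 0, 0], [0, 0, 0]], [[0, 0, 0], [0, 0, 0]]]' 0.04 15
```

```text
time_s: 4.2
ee_pos: [0.456, 0.1544, 0.0316]
eef_rot: [-3.141, 0.0, 1.424]
force: [-0.5, -0.6, -0.9]
grip_width: 0.094
grip_force: 0.0
t 4.2 rot [-0.0005  0.0002 -0.0004] shift [-0.0008 -0.0001  0.0001] F [-0.5 -0.6 -0.9] w 0.094 0.0
time_s: 5.0
ee_pos: [0.4563, 0.1544, 0.0322]
eef_rot: [3.141, -0.0, 1.424]
force: [-0.3, -0.4, 2.5]
grip_width: 0.0561
grip_force: 14.7
```

Scaled: -0.035 m is -0.7, -0.03 m is -0.6.

```bash
python3 -m crank '[[[0, 0, -0.2], [0, 0, 0]], [[0, 0, -0.5], [0, 0, 0]], [[0, 0, -0.7], [0, 0, 0]], [[0, 0, -0.6], [0, 0, 0]], [[0, 0, 0], [0, 0, 0]]]' && python3 -m crank '[[[0, 0, 0], [0, 0, 0.084]]]' && python3 go.py .4519 .4245 .04 76.8
python3 - <<'E'
from h import *
o=snap("c"); cv2.imwrite("pics/c_s.png",cv2.resize(o["scene"]["pixels"][150:330,130:370],None,fx=3.3,fy=3.3,interpolation=cv2.INTER_CUBIC))
E
```

```text
time_s: 5.5
ee_pos: [0.4578, 0.1548, 0.1362]
eef_rot: [3.136, -0.003, 1.424]
force: [0.4, -0.5, -1.4]
grip_width: 0.0563
grip_force: 14.7
time_s: 5.6
ee_pos: [0.4563, 0.1544, 0.1328]
eef_rot: [3.14, -0.001, 1.339]
force: [0.6, 0.3, -1.3]
grip_width: 0.0564
grip_force: 14.7
t 5.6 rot [ 0.0012 -0.0007 -0.0011] shift [ 0.262  -0.066   0.0928] F [ 0.6  0.3 -1.3] w 0.0564 14.7
```

View pics/c_s.png

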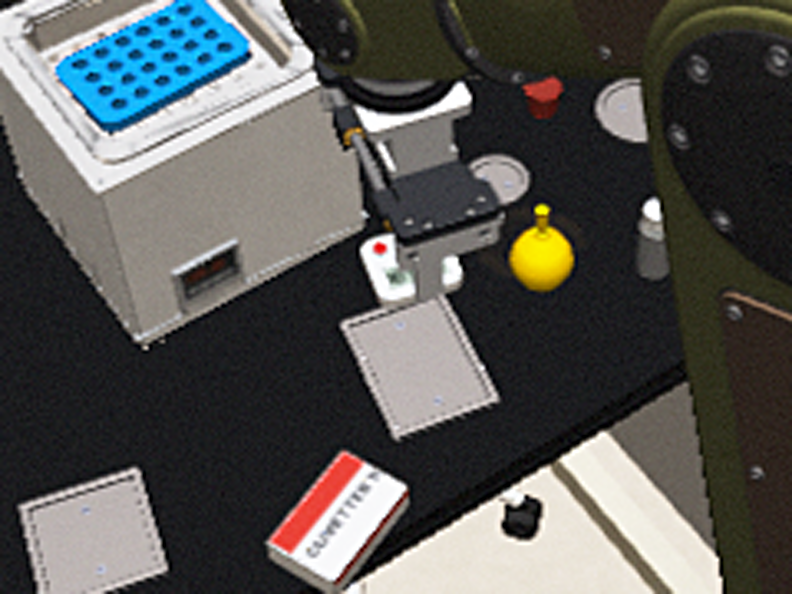

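The timer is held at (420,270) in the crop, level, and the box tray is clear. Next, carry it over to the timer tray.

```bash
python3 -m crank '[[[0.58, -0.146, 0], [0, 0, 0]], [[0.58, -0.146, 0], [0, 0, 0]], [[0.58, -0.146, 0], [0, 0, 0]], [[0.58, -0.146, 0], [0, 0, 0]], [[0.58, -0.146, 0], [0, 0, 0]], [[0.58, -0.146, 0], [0, 0, 0]], [[0.58, -0.146, 0], [0, 0, 0]], [[0.58, -0.146, 0], [0, 0, 0]], [[0.58, -0.146, 0], [0, 0, 0]], [[0, 0, 0], [0, 0, 0]]]' && python3 -m crank '[[[0, 0, 0.6], [0, 0, 0]], [[0, 0, 0.6], [0, 0, 0]], [[0, 0, 0.4], [0, 0, 0]], [[0, 0, 0], [0, 0, 0]]]' && python3 go.py .4519 .4245 .0325 76.8
```

```text
time_s: 6.7
ee_pos: [0.4511, 0.4259, 0.1309]
eef_rot: [-3.141, 0.001, 1.345]
force: [1.2, -0.4, -0.3]
grip_width: 0.0563
grip_force: 14.7
time_s: 7.1
ee_pos: [0.4508, 0.4218, 0.0487]
eef_rot: [-3.138, 0.005, 1.341]
force: [-0.4, 0.1, -0.9]
grip_width: 0.0563
grip_force: 14.7
t 7.1 rot [-0.0036  0.0048  0.0006] shift [0.0029 0.0005 0.0162] F [-0.4  0.1 -0.9] w 0.0563 14.7
```

Scaled: 0.008 m is 0.16, 0.005 m is 0.1.

```bash
python3 -m crank '[[[0.02, 0, 0.16], [0, 0, 0]], [[0.02, 0, 0.1], [0, 0, 0]], [[0, 0, 0], [0, 0, 0]]]' && python3 go.py .4519 .4245 .0325 76.8
```

```text
time_s: 7.4
ee_pos: [0.4525, 0.4255, 0.0391]
eef_rot: [3.142, -0.0, 1.34]
force: [-0.3, -0.1, -1.0]
grip_width: 0.0562
grip_force: 14.7
t 7.4 rot [ 0.     -0.0001 -0.0003] shift [-0.0011 -0.0004  0.0066] F [-0.3 -0.1 -1. ] w 0.0562 14.7
```

```bash
python3 -m crank '[[[-0.016, 0, 0.08], [0, 0, 0]], [[0, 0, 0.052], [0, 0, 0]], [[0, 0, 0], [0, 0, 0]], [[0, 0, 0], [0, 0, 0]]]' && python3 -m crank '[[[0, 0, 0], [0, 0, 0]], [[0, 0, 0], [0, 0, 0]], [[0, 0, 0], [0, 0, 0]], [[0, 0, 0], [0, 0, 0]]]' 0.085 && python3 -m crank '[[[0, 0, -0.4], [0, 0, 0]], [[0, 0, -0.6], [0, 0, 0]], [[0, 0, -0.6], [0, 0, 0]], [[0, 0, -0.4], [0, 0, -0.1]], [[0, 0, 0], [0, 0, -0.13]], [[0, 0, 0], [0, 0, -0.13]], [[0, 0, 0], [0, 0, -0.13]], [[0, 0, 0], [0, 0, -0.13]], [[0, 0, 0], [0, 0, 0]]]' && python3 go.py .36 .2788 .031 112.5
```

```text
time_s: 7.8
ee_pos: [0.4523, 0.4247, 0.0326]
eef_rot: [3.142, -0.0, 1.34]
force: [-0.0, -0.9, 0.0]
grip_width: 0.0563
grip_force: 14.7
time_s: 8.2
ee_pos: [0.4523, 0.4247, 0.0325]
eef_rot: [3.141, -0.0, 1.34]
force: [-0.3, -0.7, -0.5]
grip_width: 0.0834
grip_force: 0.0
time_s: 9.1
ee_pos: [0.4523, 0.4247, 0.1325]
eef_rot: [3.142, -0.0, 1.962]
force: [0.4, 0.7, -0.1]
grip_width: 0.0852
grip_force: 0.0
t 9.1 rot [ 0.     -0.     -0.0016] shift [-0.0994 -0.1411  0.1015] F [ 0.4  0.7 -0.1] w 0.0852 0.0
```

Scaled: -0.0282 m is -0.564, -0.0199 m is -0.398.

```bash
python3 -m crank '[[[-0.398, -0.564, 0], [0, 0, 0]], [[-0.398, -0.564, 0], [0, 0, 0]], [[-0.398, -0.564, 0], [0, 0, 0]], [[-0.398, -0.564, 0], [0, 0, 0]], [[-0.398, -0.564, 0], [0, 0, 0]], [[0, 0, 0], [0, 0, 0]]]' && python3 go.py .36 .2788 .031 112.5
python3 - <<'E'
from h import *
o=snap("d"); cv2.imwrite("pics/d_s.png",np.hstack([cv2.resize(o["scene"]["pixels"][160:360,100:280],None,fx=2.2,fy=2.2),cv2.resize(o["top"]["pixels"][180:280,110:200],None,fx=4.4,fy=4.4)]))
E
```

```text
time_s: 9.7
ee_pos: [0.3579, 0.2769, 0.1325]
eef_rot: [-3.141, 0.0, 1.955]
force: [0.3, 0.3, -0.2]
grip_width: 0.0851
grip_force: 0.0
t 9.7 rot [-0.0009  0.0003 -0.0089] shift [0.0009 0.0026 0.1015] F [ 0.3  0.3 -0.2] w 0.0851 0.0
```

View pics/d_s.png

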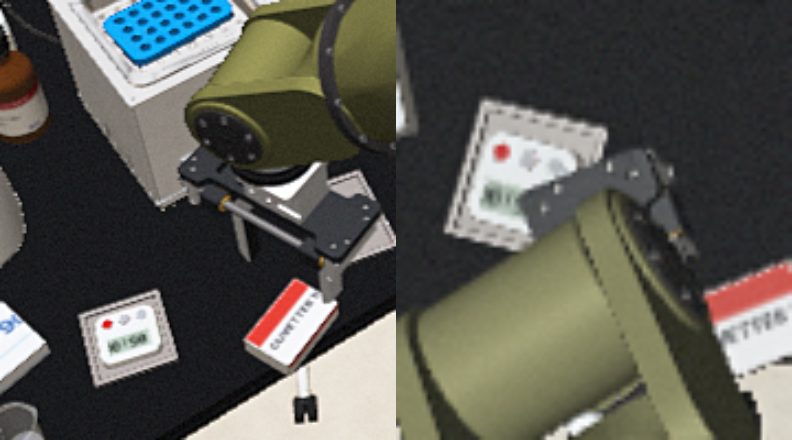

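The timer (left panel, 128,338) lies flat and centred in its tray, and the fingers straddle the box, so I lower onto the box.

```bash
python3 -m crank '[[[0, 0, 0.6], [0, 0, 0]], [[0, 0, 0.6], [0, 0, 0]], [[0, 0, 0.4], [0, 0, 0]], [[0, 0, 0.2], [0, 0, 0]], [[0, 0, 0.23], [0, 0, 0]], [[0, 0, 0], [0, 0, 0]], [[0, 0, 0], [0, 0, 0]]]' && python3 go.py .36 .2788 .031 112.5 && python3 -m crank '[[[0, 0, 0], [0, 0, 0]], [[0, 0, 0], [0, 0, 0]], [[0, 0, 0], [0, 0, 0]], [[0, 0, 0], [0, 0, 0]], [[0, 0, 0], [0, 0, 0]], [[0, 0, 0], [0, 0, 0]], [[0, 0, 0], [0, 0, 0]], [[0, 0, 0], [0, 0, 0]]]' 0.04 20
```

```text
time_s: 10.5
ee_pos: [0.3599, 0.2794, 0.0314]
eef_rot: [3.141, -0.0, 1.96]
force: [0.5, 0.4, 0.6]
grip_width: 0.0851
grip_force: 0.0
t 10.5 rot [ 0.0006 -0.0001 -0.004 ] shift [-0.0006 -0.0002  0.0004] F [0.5 0.4 0.6] w 0.0851 0.0
time_s: 11.3
ee_pos: [0.3597, 0.2792, 0.0312]
eef_rot: [3.141, -0.0, 1.96]
force: [-0.6, -0.3, 5.8]
grip_width: 0.0557
grip_force: 20.0
```

Scaled: -0.025 m is -0.5, -0.01 m is -0.2.

```bash
python3 -m crank '[[[0, 0, -0.2], [0, 0, 0]], [[0, 0, -0.5], [0, 0, 0]], [[0, 0, -0.5], [0, 0, 0]], [[0, 0, 0], [0, 0, -0.141]], [[0, 0, 0], [0, 0, -0.141]], [[0, 0, 0], [0, 0, -0.141]], [[0, 0, 0], [0, 0, -0.141]], [[0, 0, 0], [0, 0, -0.141]], [[0, 0, 0], [0, 0, -0.141]], [[0, 0, 0], [0, 0, -0.141]]]' && python3 -m crank '[[[0, 0, 0], [0, 0, 0]]]' && python3 go.py .4476 .1579 .0342 168.9
```

```text
time_s: 12.3
ee_pos: [0.3595, 0.2791, 0.0914]
eef_rot: [-3.141, -0.0, 2.953]
force: [-0.7, 0.4, -0.6]
grip_width: 0.0562
grip_force: 20.0
time_s: 12.4
ee_pos: [0.3595, 0.2791, 0.0913]
eef_rot: [3.142, 0.0, 2.949]
force: [0.2, -0.3, -0.3]
grip_width: 0.0557
grip_force: 20.0
t 12.4 rot [0.     0.     0.0013] shift [-0.1098 -0.102   0.0571] F [ 0.2 -0.3 -0.3] w 0.0557 20.0
```

Scaled: 0.025 m is 0.5, -0.022 m is -0.44.

```bash
python3 -m crank '[[[-0.44, -0.408, 0], [0, 0, 0]], [[-0.44, -0.408, 0], [0, 0, 0]], [[-0.44, -0.408, 0], [0, 0, 0]], [[-0.44, -0.408, 0], [0, 0, 0]], [[-0.44, -0.408, 0], [0, 0, 0]], [[0, 0, 0.5], [0, 0, 0]], [[0, 0, 0.3], [0, 0, 0]], [[0, 0, 0.2], [0, 0, 0]], [[0, 0, 0], [0, 0, 0]]]' && python3 go.py .4476 .1579 .0342 168.9
```

```text
time_s: 13.3
ee_pos: [0.4472, 0.1577, 0.0402]
eef_rot: [-3.141, -0.002, 2.944]
force: [0.2, -0.2, -0.3]
grip_width: 0.0561
grip_force: 20.0
t 13.3 rot [-0.0008 -0.0017 -0.0034] shift [-0.0003  0.0003  0.006 ] F [ 0.2 -0.2 -0.3] w 0.0561 20.0
```

Scaled: 0.004 m is 0.08, 0.002 m is 0.04.

```bash
python3 -m crank '[[[0, 0, 0.08], [0, 0, 0]], [[0, 0, 0.04], [0, 0, 0]], [[0, 0, 0], [0, 0, 0]], [[0, 0, 0], [0, 0, 0]]]' && python3 -m crank '[[[0, 0, 0], [0, 0, 0]], [[0, 0, 0], [0, 0, 0]], [[0, 0, 0], [0, 0, 0]], [[0, 0, 0], [0, 0, 0]]]' 0.085 && python3 -m crank '[[[0, 0, -0.4], [0, 0, 0]], [[0, 0, -0.6], [0, 0, 0]], [[0, 0, -0.8], [0, 0, 0]], [[0, 0, -0.8], [0, 0, 0.145]], [[0, 0, 0], [0, 0, 0.145]], [[0, 0, 0], [0, 0, 0.145]], [[0, 0, 0], [0, 0, 0.145]], [[0, 0, 0], [0, 0, 0.145]], [[0, 0, 0], [0, 0, 0.145]], [[0, 0, 0], [0, 0, 0.145]]]' && python3 -m crank '[[[0, 0, 0], [0, 0, 0.145]], [[0, 0, 0], [0, 0, 0.145]], [[0, 0, 0], [0, 0, 0.145]], [[0, 0, 0], [0, 0, 0.145]], [[0, 0, 0], [0, 0, 0.145]], [[0, 0, 0], [0, 0, 0.145]], [[0, 0, 0], [0, 0, 0]]]' 0.06 && python3 go.py .4213 -.0458 .045 61
```

```text
time_s: 13.7
ee_pos: [0.4479, 0.1578, 0.0353]
eef_rot: [3.141, 0.0, 2.947]
force: [-0.6, -0.4, -0.2]
grip_width: 0.0558
grip_force: 20.0
time_s: 14.1
ee_pos: [0.4478, 0.1578, 0.035]
eef_rot: [3.142, 0.0, 2.947]
force: [0.3, 0.2, -0.3]
grip_width: 0.0832
grip_force: 0.0
time_s: 15.1
ee_pos: [0.4477, 0.1578, 0.1649]
eef_rot: [-3.142, -0.0, 1.926]
force: [0.2, -0.9, 0.3]
grip_width: 0.0852
grip_force: 0.0
time_s: 15.8
ee_pos: [0.4477, 0.1577, 0.1649]
eef_rot: [-3.142, 0.0, 1.059]
force: [0.0, 0.4, -0.1]
grip_width: 0.0597
grip_force: 0.0
t 15.8 rot [-0.      0.     -0.0053] shift [-0.1908  0.0756  0.1199] F [ 0.   0.4 -0.1] w 0.0597 0.0
```

```bash
python3 -m crank '[[[-0.636, 0.252, 0], [0, 0, 0]], [[-0.636, 0.252, 0], [0, 0, 0]], [[-0.636, 0.252, 0], [0, 0, 0]], [[-0.636, 0.252, 0], [0, 0, 0]], [[-0.636, 0.252, 0], [0, 0, 0]], [[-0.636, 0.252, 0], [0, 0, 0]], [[0, 0, 0.4], [0, 0, 0]], [[0, 0, 0.4], [0, 0, 0]], [[0, 0, 0], [0, 0, 0]]]' && python3 go.py .4213 -.0458 .045 61
python3 - <<'E'
from h import *
o=snap("e"); cv2.imwrite("pics/e_s.png",np.hstack([cv2.resize(o["scene"]["pixels"][150:340,200:400],None,fx=2,fy=2),cv2.resize(o["top"]["pixels"][160:255,200:300],None,fx=4,fy=4)]))
E
```

```text
time_s: 16.7
ee_pos: [0.4197, -0.0457, 0.1232]
eef_rot: [-3.138, 0.001, 1.065]
force: [0.1, 1.1, 0.3]
grip_width: 0.0598
grip_force: 0.0
t 16.7 rot [-0.0035  0.0011  0.0007] shift [0.0007 0.0015 0.0782] F [0.1 1.1 0.3] w 0.0598 0.0
```

View pics/e_s.png

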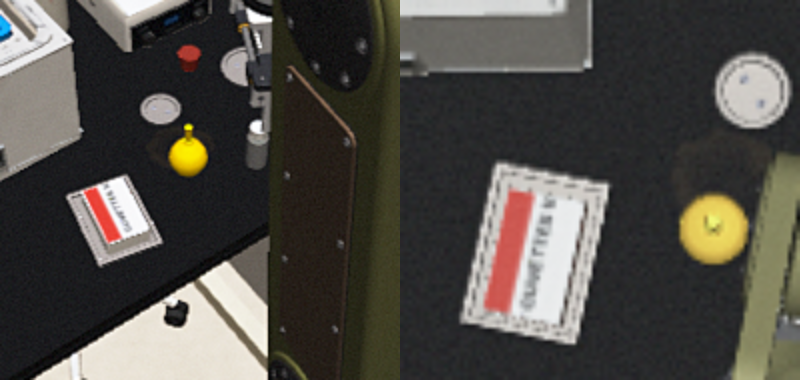

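The box is square in its tray (right panel, 535,250), and the vial stands below the gripper (258,145). Next: lower and grip the vial.

Scaled: 0.02 m is 0.4, 0.015 m is 0.3.

```bash
python3 -m crank '[[[0, 0, 0.4], [0, 0, 0]], [[0, 0, 0.4], [0, 0, 0]], [[0, 0, 0.4], [0, 0, 0]], [[0, 0, 0.3], [0, 0, 0]], [[0, 0, 0.066], [0, 0, 0]], [[0, 0, 0], [0, 0, 0]]]' && python3 go.py .4213 -.0458 .045 61 && python3 -m crank '[[[0, 0, 0], [0, 0, 0]], [[0, 0, 0], [0, 0, 0]], [[0, 0, 0], [0, 0, 0]], [[0, 0, 0], [0, 0, 0]], [[0, 0, 0], [0, 0, 0]], [[0, 0, 0], [0, 0, 0]], [[0, 0, 0], [0, 0, 0]], [[0, 0, 0], [0, 0, 0]]]' 0.018 15
```

```text
time_s: 17.4
ee_pos: [0.4212, -0.0456, 0.0473]
eef_rot: [3.141, -0.0, 1.063]
force: [0.7, -0.1, -1.2]
grip_width: 0.06
grip_force: 0.0
t 17.4 rot [ 0.0004 -0.0001 -0.0016] shift [-0.0001  0.0002  0.0023] F [ 0.7 -0.1 -1.2] w 0.06 0.0
time_s: 18.2
ee_pos: [0.4209, -0.0457, 0.0468]
eef_rot: [3.141, -0.0, 1.062]
force: [-0.7, 0.7, 5.5]
grip_width: 0.0266
grip_force: 14.9
```

Scaled: -0.03 m is -0.6, -0.02 m is -0.4.

```bash
python3 -m crank '[[[0, 0, -0.2], [0, 0, 0]], [[0, 0, -0.4], [0, 0, 0]], [[0, 0, -0.6], [0, 0, 0]], [[0, 0, -0.6], [0, 0, 0]], [[0, 0, 0], [0, 0, 0]]]' && python3 go.py .5644 .0055 .05 61
```

```text
time_s: 18.7
ee_pos: [0.4223, -0.046, 0.1403]
eef_rot: [3.136, -0.002, 1.062]
force: [0.0, 0.1, -0.6]
grip_width: 0.0261
grip_force: 14.9
t 18.7 rot [ 0.0057 -0.0018 -0.0028] shift [0.1139 0.0994 0.0903] F [ 0.   0.1 -0.6] w 0.0261 14.9
```

Scaled: 0.03 m is 0.6, 0.02 m is 0.4.

```bash
python3 -m crank '[[[0.36, 0.32, 0], [0, 0, 0]], [[0.4, 0.34, 0], [0, 0, 0]], [[0.4, 0.34, 0], [0, 0, 0]], [[0.4, 0.34, 0], [0, 0, 0]], [[0.4, 0.34, 0], [0, 0, 0]], [[0.32, 0.308, 0], [0, 0, 0]], [[0, 0, 0.4], [0, 0, 0]], [[0, 0, 0.6], [0, 0, 0]], [[0, 0, 0.4], [0, 0, 0]], [[0, 0, 0], [0, 0, 0]]]' && python3 -m crank '[[[0, 0, 0], [0, 0, 0]]]' && python3 go.py .5644 .0055 .05 61
```

```text
time_s: 19.7
ee_pos: [0.5614, 0.0055, 0.0636]
eef_rot: [-3.137, 0.003, 1.062]
force: [-0.6, 0.5, -0.4]
grip_width: 0.0264
grip_force: 14.9
time_s: 19.8
ee_pos: [0.5631, 0.0054, 0.0668]
eef_rot: [-3.141, 0.0, 1.062]
force: [0.6, 0.2, -0.6]
grip_width: 0.0268
grip_force: 14.9
t 19.8 rot [-0.0005  0.0002 -0.0029] shift [0.0007 0.0011 0.0168] F [ 0.6  0.2 -0.6] w 0.0268 14.9
```

```bash
python3 -m crank '[[[0.014, 0.022, 0.12], [0, 0, 0]], [[0, 0, 0.1], [0, 0, 0]], [[0, 0, 0.06], [0, 0, 0]], [[0, 0, 0.05], [0, 0, 0]], [[0, 0, 0], [0, 0, 0]], [[0, 0, 0], [0, 0, 0]]]' && python3 go.py .5644 .0055 .05 61
```

```text
time_s: 20.4
ee_pos: [0.5645, 0.0055, 0.0502]
eef_rot: [3.142, 0.0, 1.062]
force: [0.3, -0.1, -0.0]
grip_width: 0.0262
grip_force: 14.9
t 20.4 rot [ 0.      0.     -0.0028] shift [-0.     -0.0001  0.0002] F [ 0.3 -0.1 -0. ] w 0.0262 14.9
```

```bash
python3 -m crank '[[[0, 0, 0], [0, 0, 0]], [[0, 0, 0], [0, 0, 0]], [[0, 0, 0], [0, 0, 0]], [[0, 0, 0], [0, 0, 0]], [[0, 0, 0], [0, 0, 0]]]' 0.055 && python3 -m crank '[[[0, 0, -0.2], [0, 0, 0]], [[0, 0, -0.4], [0, 0, 0]], [[0, 0, -0.6], [0, 0, 0]], [[0, 0, -0.6], [0, 0, 0]], [[0, 0, -0.4], [0, 0, 0]], [[0, 0, 0], [0, 0, -0.1265]], [[0, 0, 0], [0, 0, -0.1265]], [[0, 0, 0], [0, 0, -0.1265]], [[0, 0, 0], [0, 0, -0.1265]], [[0, 0, 0], [0, 0, 0]]]' && python3 go.py .3842 -.198 .03 90
python3 - <<'E'
from h import *
o=snap("f"); d=o["scene"]; print(proj(d,(.384,-.198,.03)),onz(o["top"],417,249,.02))
cv2.imwrite("pics/f_s.png",np.hstack([cv2.resize(d["pixels"][130:320,240:440],None,fx=2,fy=2),cv2.resize(o["top"]["pixels"][165:260,280:380],None,fx=4,fy=4)]))
E
```

```text
time_s: 20.9
ee_pos: [0.5645, 0.0055, 0.0502]
eef_rot: [3.142, 0.0, 1.062]
force: [-0.6, 0.5, -0.5]
grip_width: 0.055
grip_force: 0.0
time_s: 21.9
ee_pos: [0.5645, 0.0055, 0.1609]
eef_rot: [3.141, 0.0, 1.57]
force: [0.3, -0.7, 0.8]
grip_width: 0.0551
grip_force: 0.0
t 21.9 rot [ 0.0006  0.     -0.0009] shift [-0.2035 -0.1803  0.1309] F [ 0.3 -0.7  0.8] w 0.0551 0.0
(np.float64(383.0482804849273), np.float64(206.5806431020451)) [ 0.37764298 -0.3494252   0.02      ]
```

View pics/f_s.png

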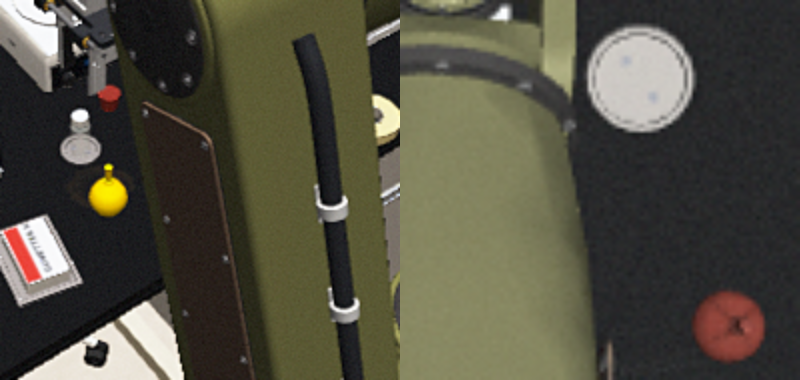

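The vial stands upright in its tray (80,140 in the left panel). The bulb (right panel, 729,327) is hidden by the arm in the scene view. However, its body at 25 mm and its neck at 80 mm give the same place in the top view within 5 mm, so I move over it.

Scaled: -0.0226 m is -0.452, -0.02 m is -0.4.

```bash
python3 -m crank '[[[-0.452, -0.4, 0], [0, 0, 0]], [[-0.452, -0.4, 0], [0, 0, 0]], [[-0.452, -0.4, 0], [0, 0, 0]], [[-0.452, -0.4, 0], [0, 0, 0]], [[-0.452, -0.4, 0], [0, 0, 0]], [[-0.452, -0.4, 0], [0, 0, 0]], [[-0.452, -0.4, 0], [0, 0, 0]], [[-0.452, -0.4, 0], [0, 0, 0]], [[-0.452, -0.4, 0], [0, 0, 0]], [[0, 0, 0], [0, 0, 0]]]' 0.088 && python3 -m crank '[[[0, 0, 0], [0, 0, 0]]]' && python3 go.py .3842 -.198 .03 90
python3 - <<'E'
from h import *
o=snap("g"); d=o["scene"]
cv2.imwrite("pics/g_s.png",np.hstack([cv2.resize(d["pixels"][110:300,280:480],None,fx=2,fy=2),cv2.resize(o["top"]["pixels"][200:295,310:410],None,fx=4,fy=4)]))
E
```

```text
time_s: 23.0
ee_pos: [0.3824, -0.1991, 0.1605]
eef_rot: [3.141, 0.001, 1.562]
force: [0.3, -0.3, -0.8]
grip_width: 0.088
grip_force: 0.0
time_s: 23.1
ee_pos: [0.3839, -0.1976, 0.1605]
eef_rot: [3.141, 0.0, 1.564]
force: [0.7, 0.1, -0.0]
grip_width: 0.0879
grip_force: 0.0
t 23.1 rot [ 0.0006  0.0002 -0.0067] shift [-0.0004  0.0003  0.1305] F [ 0.7  0.1 -0. ] w 0.0879 0.0
```

View pics/g_s.png

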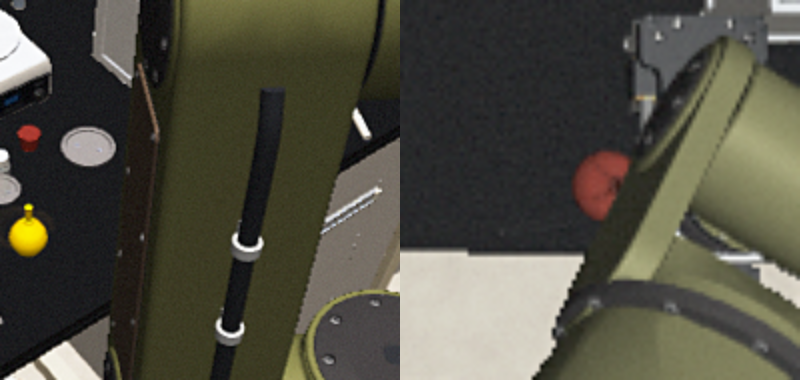

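The bulb (right panel, 600,185) is in place under the gripper; I lower onto it, watching the force.

Scaled: 0.03 m is 0.6.

```bash
python3 -m crank '[[[0, 0, 0.6], [0, 0, 0]], [[0, 0, 0.6], [0, 0, 0]], [[0, 0, 0.6], [0, 0, 0]], [[0, 0, 0], [0, 0, 0]]]' && python3 -m crank '[[[0, 0, 0.4], [0, 0, 0]], [[0, 0, 0.28], [0, 0, 0]], [[0, 0, 0.12], [0, 0, 0]], [[0, 0, 0], [0, 0, 0]], [[0, 0, 0], [0, 0, 0]]]' && python3 go.py .3842 -.198 .03 90 && python3 -m crank '[[[0, 0, 0], [0, 0, 0]], [[0, 0, 0], [0, 0, 0]], [[0, 0, 0], [0, 0, 0]], [[0, 0, 0], [0, 0, 0]], [[0, 0, 0], [0, 0, 0]], [[0, 0, 0], [0, 0, 0]], [[0, 0, 0], [0, 0, 0]], [[0, 0, 0], [0, 0, 0]]]' 0.035 15
```

```text
time_s: 23.6
ee_pos: [0.3828, -0.1958, 0.0675]
eef_rot: [-3.137, -0.003, 1.568]
force: [-0.3, 0.1, 0.6]
grip_width: 0.088
grip_force: 0.0
time_s: 24.1
ee_pos: [0.3844, -0.1975, 0.0312]
eef_rot: [3.141, 0.001, 1.568]
force: [0.1, 0.7, 0.2]
grip_width: 0.0879
grip_force: 0.0
t 24.1 rot [ 0.001   0.0006 -0.0029] shift [-0.0005 -0.0002  0.0012] F [0.1 0.7 0.2] w 0.0879 0.0
time_s: 24.9
ee_pos: [0.3838, -0.1974, 0.0302]
eef_rot: [-3.142, 0.0, 1.568]
force: [0.3, 0.5, 2.9]
grip_width: 0.0476
grip_force: 15.0
```

Scaled: -0.025 m is -0.5, -0.02 m is -0.4.

```bash
python3 -m crank '[[[0, 0, -0.2], [0, 0, 0]], [[0, 0, -0.4], [0, 0, 0]], [[0, 0, -0.5], [0, 0, 0]], [[0, 0, -0.4], [0, 0, 0]], [[0, 0, 0], [0, 0, 0.1425]], [[0, 0, 0], [0, 0, 0.1425]], [[0, 0, 0], [0, 0, 0.1425]], [[0, 0, 0], [0, 0, 0.1425]], [[0, 0, 0], [0, 0, 0.1425]], [[0, 0, 0], [0, 0, 0.1425]]]' && python3 -m crank '[[[0, 0, 0], [0, 0, 0.1425]], [[0, 0, 0], [0, 0, 0.1425]], [[0, 0, 0], [0, 0, 0.1425]], [[0, 0, 0], [0, 0, 0.1425]], [[0, 0, 0], [0, 0, 0.1425]], [[0, 0, 0], [0, 0, 0]]]' && python3 go.py .5587 -.1419 .0335 0
```

```text
time_s: 25.9
ee_pos: [0.3839, -0.1973, 0.1058]
eef_rot: [3.141, -0.0, 0.707]
force: [0.5, -0.5, -0.5]
grip_width: 0.0474
grip_force: 15.0
time_s: 26.5
ee_pos: [0.3839, -0.1974, 0.1057]
eef_rot: [3.141, -0.0, -0.002]
force: [0.2, 0.2, -0.5]
grip_width: 0.0477
grip_force: 15.0
t 26.5 rot [ 0.0002 -0.0003 -0.0021] shift [ 0.1748 -0.0555  0.0722] F [ 0.2  0.2 -0.5] w 0.0477 15.0
```

Units first: shifts go in shares of 50 mm. So 0.03 m is 0.6, 0.026 m is 0.52.

```bash
python3 -m crank '[[[0.4, -0.15, 0], [0, 0, 0]], [[0.52, -0.16, 0], [0, 0, 0]], [[0.52, -0.16, 0], [0, 0, 0]], [[0.52, -0.16, 0], [0, 0, 0]], [[0.52, -0.16, 0], [0, 0, 0]], [[0.52, -0.16, 0], [0, 0, 0]], [[0.496, -0.16, 0], [0, 0, 0]], [[0, 0, 0.4], [0, 0, 0]], [[0, 0, 0.6], [0, 0, 0]], [[0, 0, 0.2], [0, 0, 0]]]' && python3 -m crank '[[[0, 0, 0], [0, 0, 0]], [[0, 0, 0], [0, 0, 0]]]' && python3 go.py .5587 -.1419 .0335 0
```

```text
time_s: 27.5
ee_pos: [0.5575, -0.1413, 0.0429]
eef_rot: [-3.14, 0.004, 0.005]
force: [1.1, -0.3, -1.1]
grip_width: 0.0477
grip_force: 15.0
time_s: 27.7
ee_pos: [0.5591, -0.1421, 0.0463]
eef_rot: [3.141, -0.001, 0.002]
force: [0.0, 0.2, -0.1]
grip_width: 0.0473
grip_force: 15.0
t 27.7 rot [ 0.0003 -0.0011  0.0016] shift [-0.0004 -0.0002  0.0128] F [ 0.   0.2 -0.1] w 0.0473 15.0
```

Scaled: 0.006 m is 0.12, 0.004 m is 0.08.

```bash
python3 -m crank '[[[0, 0, 0.12], [0, 0, 0]], [[0, 0, 0.08], [0, 0, 0]], [[0, 0, 0.056], [0, 0, 0]], [[0, 0, 0], [0, 0, 0]], [[0, 0, 0], [0, 0, 0]]]' && python3 -m crank '[[[0, 0, 0], [0, 0, 0]], [[0, 0, 0], [0, 0, 0]], [[0, 0, 0], [0, 0, 0]], [[0, 0, 0], [0, 0, 0]], [[0, 0, 0], [0, 0, 0]], [[0, 0, 0], [0, 0, 0]]]' 0.085 && python3 -m crank '[[[0, 0, -0.2], [0, 0, 0]], [[0, 0, -0.4], [0, 0, 0]], [[0, 0, -0.6], [0, 0, 0]], [[0, 0, -0.8], [0, 0, 0]], [[0, 0, -0.8], [0, 0, 0]], [[0, 0, -0.4], [0, 0, 0]], [[-0.6, 0, 0], [0, 0, 0]], [[-0.8, 0, 0], [0, 0, 0]], [[-0.8, 0, 0], [0, 0, 0]], [[-0.8, 0, 0], [0, 0, 0]]]' && python3 -m crank '[[[-0.6, 0.4, 0], [0, 0, 0]], [[-0.4, 0.6, 0], [0, 0, 0]], [[0, 0.8, 0], [0, 0, 0]], [[0, 0.8, 0], [0, 0, 0]], [[0, 0.8, 0], [0, 0, 0]], [[0, 0.8, 0], [0, 0, 0]], [[0, 0.8, 0], [0, 0, 0]], [[0, 0.8, 0], [0, 0, 0]], [[0, 0, 0], [0, 0, 0]]]'
python3 - <<'E'
from h import *
o=snap("z"); S,T=o["scene"]["pixels"],o["top"]["pixels"]
cv2.imwrite("pics/z_m.png",np.vstack([cv2.resize(S[165:330,130:366],(786,300))[:, :],cv2.resize(T[150:270,115:430],(786,299))]))
E
```

```text
time_s: 28.2
ee_pos: [0.5589, -0.1418, 0.0328]
eef_rot: [3.142, -0.001, 0.001]
force: [-0.6, 1.4, 4.7]
grip_width: 0.0473
grip_force: 15.0
time_s: 28.8
ee_pos: [0.5586, -0.1418, 0.0323]
eef_rot: [-3.142, -0.0, 0.0]
force: [-0.0, -0.3, -0.9]
grip_width: 0.0851
grip_force: 0.0
time_s: 29.8
ee_pos: [0.407, -0.1416, 0.1929]
eef_rot: [3.141, -0.001, 0.001]
force: [0.9, -0.8, 0.4]
grip_width: 0.0848
grip_force: 0.0
time_s: 30.7
ee_pos: [0.3579, -0.4351, 0.1924]
eef_rot: [3.141, 0.0, -0.003]
force: [0.7, 0.5, -0.0]
grip_width: 0.0852
grip_force: 0.0
```

View pics/z_m.png

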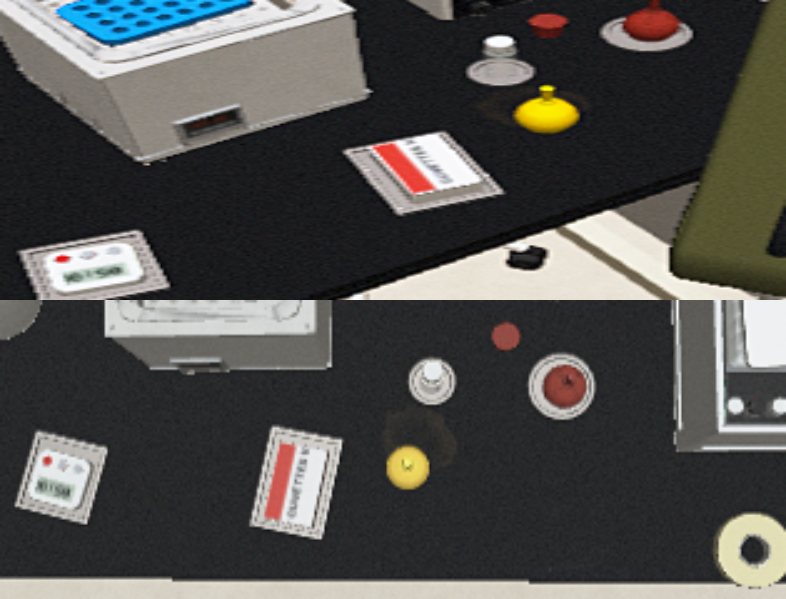

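All four things look seated: timer (62,475), box (295,482), vial (432,375) and bulb (563,386) in the lower panel. I check the numbers before handing in.

Run:
```python
from h import *
o=load("z"); T=o["top"]; q=load("a")["top"]; k=115
f=lambda u,v:(115+(u+.5)*315/786-.5,150+(v-300+.5)*120/299-.5)
hsv=cv2.cvtColor(T["pixels"],cv2.COLOR_BGR2HSV); m=((hsv[...,0]<8)|(hsv[...,0]>172))&(hsv[...,1]>110); m[:]=m
mm=np.zeros_like(m); mm[170:200,325:356]=m[170:200,325:356]
pts=np.argwhere(mm)[:,::-1].astype(np.float32); c,r=cv2.minEnclosingCircle(pts)
print("bulb d mm",(onz(T,*pts.mean(0),.028)-[.5587,-.1419,0])*1e3, r, onz(T,*c,.028))
print("vial",(onz(T,*f(433,370),.072)-[.5644,.0055,0])*1e3)
for n,pp,c0 in [("timer",(62,476),(.4519,.4245)),("box",(295,482),(.4476,.1579))]:
    print(n,(onz(T,*f(*pp),.022)[:2]-c0)*1e3)
```

```text
bulb d mm [-2.95727193  0.06565029 28.        ] 8.383828163146973 [ 0.5552311  -0.14193237  0.028     ]
vial [ 1.19313697e-01 -7.14437549e-02  7.20000000e+01]
timer [ 0.13034253 -5.73846152]
box [-0.79419227 -0.15918086]
```

```bash
python3 -c "from station import ctrl; print(ctrl.hand_in())"
```

```text
the job is handed in; nothing more can be done
None
```

The job is handed in: the final top picture puts the timer, box, bulb and vial within about 6 mm of their tray centres, the tape roll and stopper look undisturbed, and the gripper is open and clear; the hand-in returned no verdict.

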